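Index a sample carrier and hold a contact probe on its round pad

ROBOT

A 6-joint arm with a two-finger parallel gripper is mounted at the origin on the work surface. World frame = base frame: x ahead of the robot, y to its left, z up, the work surface at z = 0. Lengths are in mm, angles in rad, forces in N, time in s.
With the tool pointing down it reaches from about 425 to 950 mm from the base axis. Payload 14.7 kg.
Tool frame: the origin (TCP) lies midway between the tips of the shut fingers; the grasp point (between the pads) lies 19 mm behind it; z points along the fingers, y is the direction in which the jaws open and shut (so a half turn about z gives the same grasp; the last joint's range is limited). The gripper opens to 85 mm and grips with 20 to 120 N. Pads are 22 mm wide; open, the fingers measure 114 mm over their backs; the gripper's body (76 mm by 85 mm) begins 54 mm behind the grasp point. The pads swing forward as they close: fully open they stand 13 mm farther back than shut.
Start: joints at [-1.309, 0.48, 1.596, -0, 1.065, -0.047], TCP at [197.561, -619.243, 231.297] pointing down, gripper open.
Joint ranges: [-2.75, 2.75], [-0.82, 2.05], [0.23, 2.67], [-1.56, 4.7], [0.09, 2.69], [-2.92, 2.92]. Speed limits (rad/s): [1.89, 1.89, 2.39, 3.01, 3.01, 3.01].

INTERFACE

Orientations are given as [roll, pitch, yaw] about the fixed x, y, z axes, in that order (R = Rz(yaw) Ry(pitch) Rx(roll)).
In Python, from cell import arm gives the robot as it stands.
- The arm moves only by the tool apply_moves, never from a script. Its argument "motion" is a list of rows, each a list of 3 entries, a list of its own where there are three numbers: the opening, from -1 (shut) to 1 (fully open), then the shift along the tool's x, y, z as a fraction of full scale, then the turn about the tool's z as a fraction of full scale. A call has 1 to 20 rows; each row shifts and turns the pose as measured when the row begins, along the tool's axes as they then stand; what a row does not reach is not made up. Full scale, the value 1, is 0.05 m for a shift and 0.15 rad for a turn. A row lasts 1/10 s, in which the tool goes at most 50 mm and 8.59 degrees, less where a joint would pass 70% of its speed; a pose out of reach is approached as far as the arm can. A call with a number of a shift or a turn outside -1 to 1 is refused whole. A call with a gripper value outside its range is refused whole. The fingers move at their own pace and stop on an object; "newtons" is the grip in N (left out, the last holds). Time passes only in rows, so rows that do not move let the fingers close. It gives the time, the measured TCP pose, the force and the opening at its end, in the units of the state.
- arm.observe(): the state, without advancing time (a new reading comes with each control period).
- arm.read_camera(name): name is "scene" or "top" or "wrist"; returns the picture (384x512x3 uint8, red, green, blue); there is no depth.
- arm.camera_params(name): a dict with "camera_matrix" (3x3 intrinsics, pixels), "D" ([k1, k2, p1, p2, k3] as OpenCV has them; the pictures are not rectified), "pose" (4x4, takes a point from camera to world coordinates). Camera axes: x right, y down, z forward; pixel columns grow to the right and rows downward; lengths in mm; the calibration is good to about 2 mm. A picture is of the moment at which its call begins: read the wrist's pose just before it. camera_params takes no time and is no camera call; for the wrist camera it gives the pose at the moment of the call.
- arm.close_job(): hands the job in, once; it reports no verdict.
The state is a dict: "time_s": time; "joint_pos": joint angles; "qvel": joint speeds; "effort": joint torques, N m; "ee_pos": TCP position; "ee_rot": TCP orientation; "ft_force": force on the tool from outside, world axes, zero at the start; "ft_torque": the same for the moment, N m; "grip_width": finger opening in mm.
Only numpy, scipy, OpenCV 4.12 (cv2) and the standard library are available. Lean on these libraries where they do the work, as an engineer would, in place of code of your own. Each camera call takes 0.05 s, during which the arm holds its last target.

TASK

Holding the carrier's knob, slide the carrier on its x-y stage until the cross mark is under the fixed pointer, pause there, then move on until the dot mark is under the pointer and let go of the knob. Then take the contact probe out of its stand and, with the carrier still at the dot, hold the probe upright with its spring tip pressed lightly on the middle of the carrier's round pad, the tip pushed about half-way in (about 2.5 newtons, never hard). Finish like that, still holding the probe on the pad, and leave the other things on the table alone.

Things in the scene. Friction and masses are not known exactly. Their poses are not given: they have to be found in the camera images.
- stage: Low x-y stage, fixed to the table. Aluminium base plate 250 x 150 x 14 mm; origin on the table under the middle of the slides, the base reaches 100 mm to -x and 150 mm to +x of it. Its x and y axes are the directions of the two slides. At its +x end a thin post, 100 mm tall in all, carries the pointer arm (8 mm wide, 90 to 96 mm above the table) reaching back towards -x over the carrier.
- pointer_tip (a point): Sharp lower end of the fixed pointer, a vertical needle 8 mm thick hanging from the pointer arm; 66 mm above the table, 7 mm over the carrier's top face; 55 mm along +x from the stage's origin.
- carrier: Flat dark carrier plate, 170 (stage x) x 115 (stage y) x 11 mm, on the slides; origin at the middle of its underside, 48 mm above the table; top face 59 mm above the table; axes parallel to the stage's. It slides freely by up to 35 mm either way of centre in stage x and in stage y, cannot rotate or lift, needs about 3 N to move and stays where it is left.
- knob_center (a point): Centre, half-way up, of the carrier's upright round steel knob: diameter 18 mm, 40 mm tall, standing on the carrier's top face near its -x end (62 mm to -x of the carrier's middle); its top is 20 mm above this point. Fixed to the carrier: move the carrier by it.
- cross_mark (a point): Middle of the white cross mark (14 mm) on the carrier's top face near its +x end: 47 mm to +x and 26 mm to +y of the carrier's middle.
- dot_mark (a point): Middle of the white round dot mark (10 mm) on the carrier's top face near its +x end: 69 mm to +x and 20 mm to -y of the carrier's middle.
- round_pad (a point): Middle of the top face of the white round pad, diameter 24 mm, 4 mm tall, on the carrier's top face, 8 mm to -x and 30 mm to +y of the carrier's middle; its top is 63 mm above the table. A tiny black dot marks its middle. (A square white pad, 22 mm, lies on the -y side: not that one.)
- stand: Black probe stand fixed to the table: block 64 x 64 x 74 mm with a vertical through hole of 20 mm in which the probe hangs; origin at the middle of its underside. It may stand left or right of the stage.
- probe: Contact probe, 0.13 kg, loose, upright in its stand; origin at the centre of its square aluminium grip (24 x 24 mm, 50 mm tall, sides along its x and y), z up along it. On the grip a round cap, 20 x 12 mm tall; below it a 16 mm sleeve 40 mm long, then the spring tip. In the stand the grip's underside rests on the stand's top (origin 99 mm above the table): lift 65 mm or more straight up to clear.
- plunger: The probe's spring-loaded tip, a 6 mm steel pin with an 8 mm ball end; origin at the lowest point of the ball, on the probe's axis, 87 mm below the centre of the grip when free. It slides up into the sleeve by up to 14 mm: 0.75 N at first contact, then 0.25 N per mm (2.5 N at 7 mm, half-way), hard stop at 14 mm.
- mirror_mount: Mirror mount on a steel pedestal: 56 mm round foot, 96 mm tall; origin under the foot. Loose bystander.
- objective: Small brass microscope objective, 34 mm in diameter, 48 mm tall, standing; origin at its underside. Loose bystander.
- oil_bottle: Amber bottle, 28 mm in diameter, 62 mm tall; origin at its underside. Loose bystander.
- driver: Screwdriver lying flat, 170 mm long; bystander.
- lens_tube: Short black tube, 30 mm in diameter, 25 mm tall; origin at its underside. Loose bystander.
- screw_tray: Grey tray 100 x 70 x 22 mm; origin at its underside. Loose bystander.
- joystick: White joystick box 150 x 90 mm, 74 mm tall with its stick; origin at its underside. Loose bystander.
There are look-alikes about, which are no part of the job. What is meant by the probe is not green, turquoise or yellow, and is the larger of those in its own colour.

How it is judged:
By the outcome, as a careful person would: the job done as asked, in the order asked, and still so for the second after the job is handed in, while the arm keeps its last pose, push and grip.
It also fails if it takes over 58 s, if anything falls off the work surface, if the arm or the gripper's body presses on something with over 40 N, if the wrist force passes 120 N, or if a joint passes its speed limit or range.

## Working session

There is one attempt and no reset: what is moved stays moved. The work goes in short steps, Python scripts to look and compute and a tool call to move; the robot and the scene stay as the last step left them, time stands still between calls to the robot, and variables do not carry over. Pictures are saved under pics/ and viewed, and the job is handed in when it is done.

Besides the shell and the picture viewer there is one more tool, called as name(argument=value, ...) on one line, values as JSON. apply_moves: Moves the arm, as the interface text tells. Its arguments: {"type":"object","properties":{"motion":{"type":"array"},"newtons":{"type":"number"}},"required":["motion"]}

```bash
ls; mkdir -p pics; python3 - <<'E'
from cell import arm
import cv2
print(arm.observe())
for n in ("scene","top","wrist"):
    p=arm.camera_params(n); print(n,p)
    cv2.imwrite(f"pics/{n}0.png",arm.read_camera(n)[:,:,::-1])
E
```

```text
pics
{'time_s': 0.0, 'joint_pos': array([-1.30862750e+00,  4.80813033e-01,  1.59689616e+00, -4.99410491e-05,
        1.06509516e+00, -4.65814866e-02]), 'qvel': array([-2.77219444e-04, -3.56030082e-04,  6.86707001e-05, -4.10124505e-04,
        7.44903180e-04, -2.40252510e-04]), 'effort': array([-3.45293156e-04, -9.50660276e+01, -4.30199575e+01,  1.83310561e-05,
        1.20150609e-02, -3.33759021e-05]), 'ee_pos': array([ 197.42009752, -618.84817991,  230.67628568]), 'ee_rot': array([-3.14038023e+00, -1.28090256e-05,  3.08774525e-01]), 'ft_force': array([0.12780558, 1.15742796, 0.4117828 ]), 'ft_torque': array([-0.00031804, -0.02705285, -0.03523183]), 'grip_width': 85.62141753955837}
scene {'camera_matrix': array([[354.67160103,   0.        , 258.0618377 ],
       [  0.        , 354.67160103, 189.81020553],
       [  0.        ,   0.        ,   1.        ]]), 'D': array([0.01590327, 0.        , 0.        , 0.        , 0.        ]), 'pose': array([[ 7.34014378e-01,  4.21428139e-01, -5.32560998e-01,
         1.14361599e+03],
       [ 6.78950837e-01, -4.37152947e-01,  5.89850034e-01,
    
[... 702 characters left out ...]
1854e+03],
       [ 0.00000000e+00,  0.00000000e+00,  0.00000000e+00,
         1.00000000e+00]])}
wrist {'camera_matrix': array([[286.92117667,   0.        , 260.16115618],
       [  0.        , 286.92117667, 189.31822006],
       [  0.        ,   0.        ,   1.        ]]), 'D': array([0.01216585, 0.        , 0.        , 0.        , 0.        ]), 'pose': array([[ 3.03445429e-01, -9.09854650e-01, -2.82993616e-01,
         2.69499401e+02],
       [-9.52848313e-01, -2.90059440e-01, -8.91381761e-02,
        -5.95820470e+02],
       [-9.82185686e-04,  2.96698561e-01, -9.54970680e-01,
         3.73585955e+02],
       [ 0.00000000e+00,  0.00000000e+00,  0.00000000e+00,
         1.00000000e+00]])}
```

View pics/scene0.png

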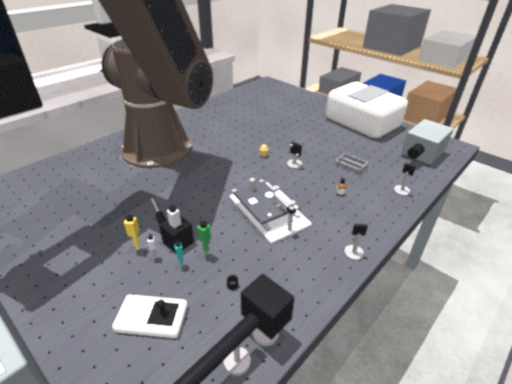

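View pics/top0.png

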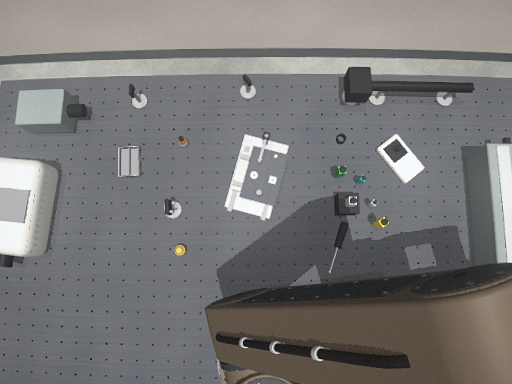

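View pics/wrist0.png

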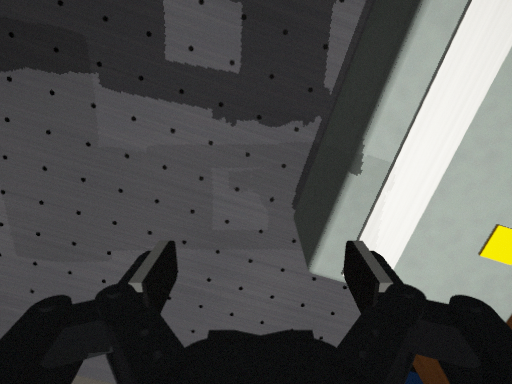

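```bash
python3 - <<'E'
import cv2
a=cv2.imread("pics/top0.png")
cv2.imwrite("pics/topc.png",cv2.resize(a[60:210,150:350],None,fx=4,fy=4,interpolation=cv2.INTER_CUBIC))
a=cv2.imread("pics/scene0.png")
cv2.imwrite("pics/scenec.png",cv2.resize(a[110:260,110:310],None,fx=4,fy=4,interpolation=cv2.INTER_CUBIC))
E
```

```text
(no output)
```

View pics/topc.png

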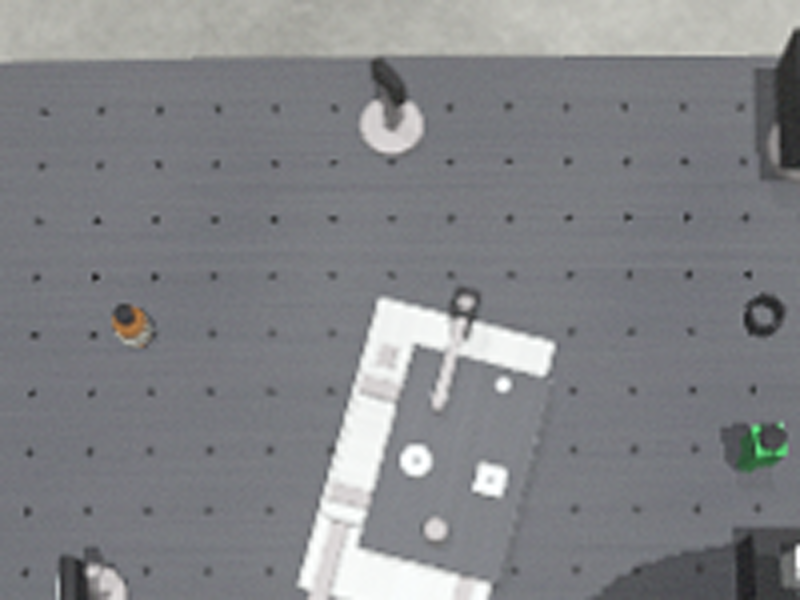

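View pics/scenec.png

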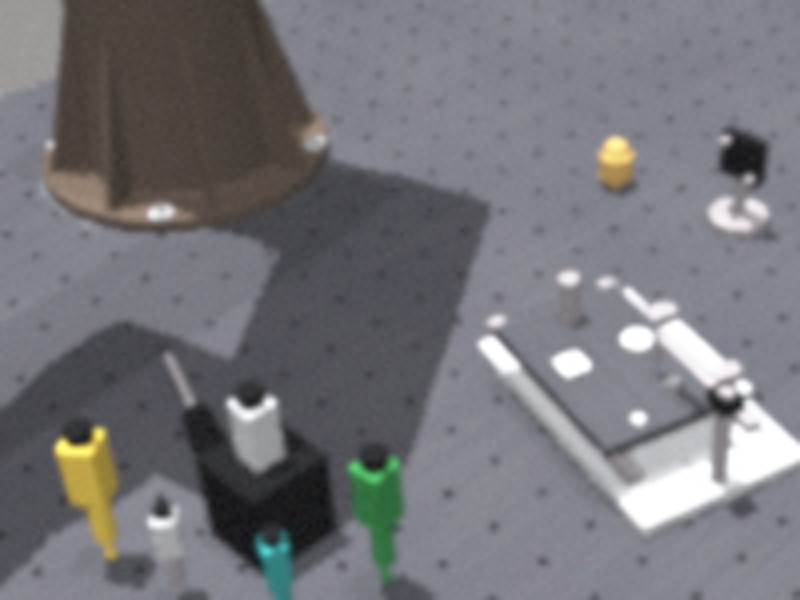

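```bash
cat > h.py <<'E'
import numpy as np, cv2
from scipy.optimize import least_squares
def to_plane(p,uv,z):
    K,D,T=p["camera_matrix"],np.array(p["D"]),p["pose"]
    n=cv2.undistortPoints(np.array([[uv]],float),K,D)[0,0]
    d=T[:3,:3]@np.array([n[0],n[1],1]); c=T[:3,3]
    return c+d*(z-c[2])/d[2]
def proj(p,X):
    K,D,T=p["camera_matrix"],np.array(p["D"]),p["pose"]
    X=np.atleast_2d(np.array(X,float)); Xc=(X-T[:3,3])@T[:3,:3]
    return cv2.projectPoints(Xc.reshape(-1,1,3),np.zeros(3),np.zeros(3),K,D)[0][:,0]
def R2(a): return np.array([[np.cos(a),-np.sin(a)],[np.sin(a),np.cos(a)]])
E
python3 - <<'E'
from h import *
from cell import arm
pt,ps=arm.camera_params("top"),arm.camera_params("scene")
t=lambda u,v:((u+.5)/4-.5+150,(v+.5)/4-.5+60)
s=lambda u,v:((u+.5)/4-.5+110,(v+.5)/4-.5+110)
for n,uv,z in [("knobtop",(435,523),99),("pad",(415,460),63),("sq",(490,480),63),("dot",(503,384),59),("armend",(437,408),96),("post",(465,295),100),("b++",(380,297),14),("b+-",(555,345),14)]:
    print(n,to_plane(pt,t(*uv),z).round(1))
for n,uv,z in [("knobtop",(569,278),99),("pad",(637,338),63),("sq",(572,362),63),("dot",(638,418),59),("tip",(672,385),66),("b+-",(645,532),14),("probecap",(249,392),136)]:
    print("S",n,to_plane(ps,s(*uv),z).round(1))
print(to_plane(pt,(352,200),136), to_plane(pt,(346,203),74))
E
```

```text
knobtop [524.5  16.1  99. ]
pad [580.1  31.5  63. ]
sq [563.9 -26.9  63. ]
dot [641.7 -38.1  59. ]
armend [613.9  14.2  96. ]
post [702.2  -7.9 100. ]
b++ [727.7  60.7  14. ]
b+- [685.9 -83.4  14. ]
S knobtop [520.2  14.7  99. ]
S pad [580.   29.7  63. ]
S sq [563.7 -27.4  63. ]
S dot [640.5 -37.7  59. ]
S tip [639.3   2.1  66. ]
S b+- [693.  -87.3  14. ]
S probecap [ 492.2 -264.9  136. ]
[ 488.73689714 -256.85222278  136.        ] [ 487.80181122 -252.79965935   74.        ]
```

apply_moves(motion=[[1,[0.7,-0.45,-0.1],0],[1,[0.7,-0.45,-0.1],0],[1,[0.7,-0.45,-0.1],0],[1,[0.7,-0.45,-0.1],0],[1,[0.7,-0.45,-0.1],0],[1,[0.7,-0.45,-0.1],0],[1,[0.7,-0.45,-0.1],0],[1,[0.7,-0.45,-0.1],0],[1,[0.7,-0.45,-0.1],0],[1,[0.7,-0.45,-0.1],0],[1,[0.7,-0.45,-0.1],0]], newtons=40)

```text
time_s: 1.25
ee_pos: [495.4, -256.1, 285.1]
ee_rot: [-3.138, 0.001, 0.301]
ft_force: [0.4, -1.3, -0.9]
grip_width: 85.2
```

```bash
cat > snap.py <<'E'
import sys,cv2,pickle
from cell import arm
n,tag=sys.argv[1:3]
o=arm.observe();p=arm.camera_params(n); im=arm.read_camera(n)[:,:,::-1]
cv2.imwrite(f"pics/{tag}.png",im); pickle.dump((p,o),open(f"pics/{tag}.pkl","wb"))
if len(sys.argv)>3:
    x,y,w,h,f=map(int,sys.argv[3:]); cv2.imwrite(f"pics/{tag}_c.png",cv2.resize(im[y:y+h,x:x+w],None,fx=f,fy=f,interpolation=cv2.INTER_CUBIC))
print(o["ee_pos"].round(1),o["ee_rot"].round(3),o["time_s"])
E
python3 snap.py wrist w1
```

```text
[ 495.4 -256.1  285.1] [-3.138e+00  1.000e-03  3.010e-01] 1.25
```

View pics/w1.png

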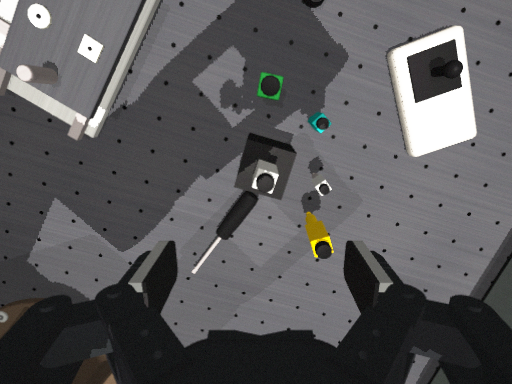

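```bash
python3 - <<'E'
import cv2
a=cv2.imread("pics/w1.png")
cv2.imwrite("pics/w1_p.png",cv2.resize(a[120:220,210:350],None,fx=5,fy=5,interpolation=cv2.INTER_CUBIC))
E
```

```text
(no output)
```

View pics/w1_p.png

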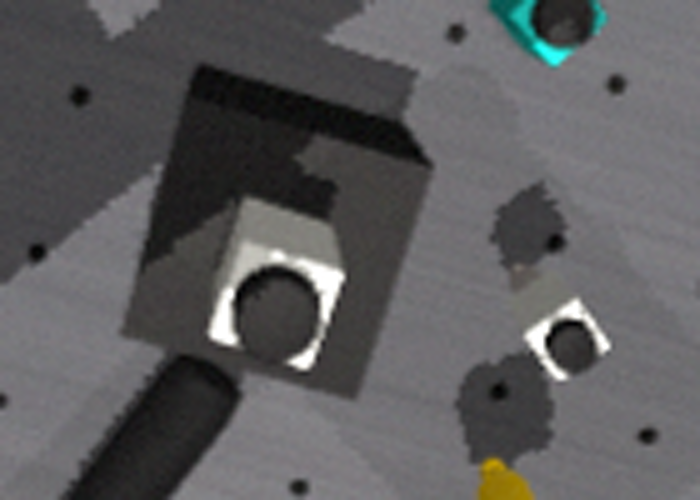

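```bash
python3 - <<'E'
from h import *
import pickle
p,o=pickle.load(open("pics/w1.pkl","rb"))
c=lambda u,v:((u+.5)/5-.5+210,(v+.5)/5-.5+120)
P=[to_plane(p,c(*q),124)[:2] for q in [(228,243),(344,270),(305,370),(210,338)]]
print(np.round(P,1),np.mean(P,0))
for i in range(4): d=P[(i+1)%4]-P[i]; print(np.linalg.norm(d).round(1),np.degrees(np.arctan2(d[1],d[0])).round(1))
print("cap",to_plane(p,c(277,312),136))
P=[to_plane(p,c(*q),74)[:2] for q in [(190,102),(432,165),(357,398),(123,333)]]
print(np.round(P,1),np.mean(P,0))
for i in range(4): d=P[(i+1)%4]-P[i]; print(np.linalg.norm(d).round(1),np.degrees(np.arctan2(d[1],d[0])).round(1))
for n,uv,z in [("knob",(22,71),99),("pad",(39,15),63)]: print(n,to_plane(p,uv,z))
E
```

```text
[[ 498.3 -248.7]
 [ 500.  -274.6]
 [ 475.7 -273.5]
 [ 476.5 -251.1]] [ 487.62947816 -261.95982347]
26.0 -86.2
24.4 177.4
22.4 87.8
21.9 6.4
cap [ 489.83551902 -262.31661024  136.        ]
[[ 517.9 -231.9]
 [ 520.8 -293.7]
 [ 457.2 -295.3]
 [ 456.1 -232.2]] [ 488.01478561 -263.26866664]
61.9 -87.3
63.7 -178.5
63.2 91.0
61.8 0.3
knob [519.89527194  16.08091206  99.        ]
pad [579.6435073   28.56482592  63.        ]
```

apply_moves(motion=[[1,[0.2,-0.9,0],0.97],[1,[0.2,-0.9,0],0.97],[1,[0.2,-0.9,0],0.97],[1,[0.2,-0.9,0],0.95],[1,[0.15,-0.9,0.2],0],[1,[0.15,-0.9,0.2],0],[1,[0,0,0],0]])

```text
time_s: 2.0
ee_pos: [557.3, 6.2, 266.2]
ee_rot: [-3.137, -0.001, -0.242]
ft_force: [0.1, -0.6, -0.1]
grip_width: 85.4
```

```bash
python3 snap.py wrist w2 150 0 250 190 3; python3 snap.py top t2
```

```text
[557.3   6.2 266.2] [-3.137e+00 -1.000e-03 -2.420e-01] 2.0
[556.5   4.4 266.6] [-3.138 -0.    -0.241] 2.05
```

View pics/w2.png

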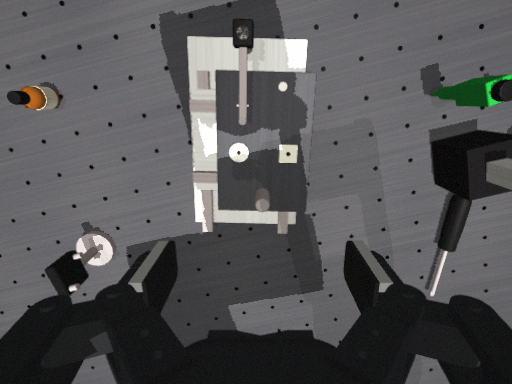

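```bash
python3 - <<'E'
import cv2
a=cv2.imread("pics/w2.png")
cv2.imwrite("pics/w2_p.png",cv2.resize(a[10:240,170:340],None,fx=4,fy=4,interpolation=cv2.INTER_CUBIC)[:600])
E
```

```text
(no output)
```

View pics/w2_p.png

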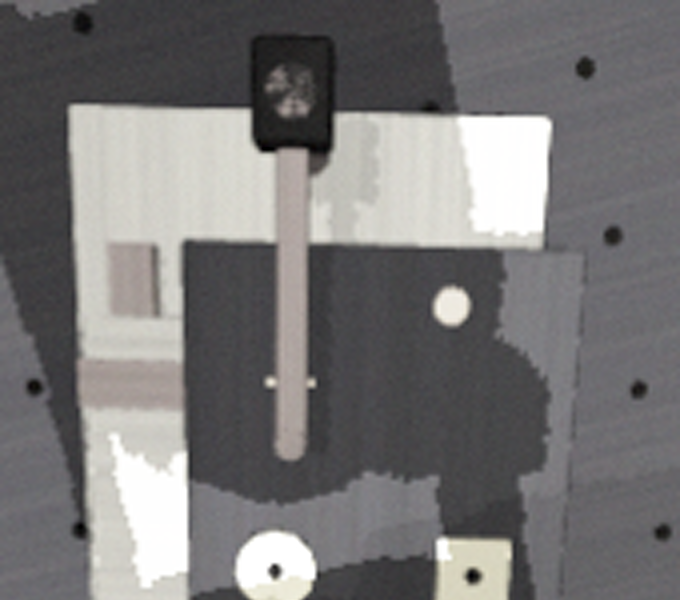

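```bash
cat > fit.py <<'E'
from h import *
import pickle
# params: stage x,y,yaw ; carrier offset dx,dy ; 
def model(q,frame,pt):
    v=np.array(pt[:2],float)
    if frame=="c": v=v+q[3:5]
    return np.r_[q[:2]+R2(q[2])@v,pt[2]]
def fit(obs,q0,free_cam=False):
    # obs: (cam,frame,pt,uv)
    def r(q):
        out=[]
        for cam,f,pt,uv in obs: out+=list(proj(cam,model(q,f,pt))[0]-uv)
        return out
    s=least_squares(r,q0,loss="soft_l1"); return s.x,np.array(r(s.x)).reshape(-1,2)
E
python3 - <<'E'
from fit import *
p,o=pickle.load(open("pics/w2.pkl","rb"))
c=lambda u,v:((u+.5)/4-.5+170,(v+.5)/4-.5+10)
L=[("s",(150,75,14),(70,104)),("s",(150,-75,14),(551,117)),("s",(51,0,96),(289,462)),
("c",(85,57.5,59),(183,240)),("c",(85,-57.5,59),(585,253)),("c",(69,-20,59),(452,306)),("c",(-8,30,63),(275,571)),("c",(47,26,59),(290.5,382))]
L=[(p,a,b,c(*d)) for a,b,d in L]
q,r=fit(L,[562,30,-.278,25,-24]); print(q.round(3)); print(r.round(2))
for n,f,pt in [("tip","s",(55,0,66)),("knob","c",(-62,0,79)),("pad","c",(-8,30,63)),("cross","c",(47,26,59)),("dot","c",(69,-20,59))]: print(n,model(q,f,pt).round(1))
q2=q.copy()
for n,off in (("cross",(8,-26)),("dot",(-14,20))):
    q2[3:5]=off; print(n,"stage move",(np.array(off)-q[3:5]).round(1),"knob",model(q2,"c",(-62,0,79)).round(1),"pad",model(q2,"c",(-8,30,63)).round(1))
E
```

```text
[ 5.61801e+02  2.73980e+01 -2.70000e-01  2.33850e+01 -2.36860e+01]
[[-0.83 -0.14]
 [ 0.41  0.42]
 [ 0.23 -0.18]
 [-0.63 -0.25]
 [ 0.58 -0.44]
 [-0.05  0.41]
 [ 0.01  0.15]
 [ 0.07  0.23]]
tip [614.8  12.7  66. ]
knob [518.3  14.9  79. ]
pad [578.3  29.4  63. ]
cross [630.2  10.8  59. ]
dot [639.2 -39.4  59. ]
cross stage move [-15.4  -2.3] knob [502.8  16.8  79. ] pad [562.9  31.3  63. ]
dot stage move [-37.4  43.7] knob [493.9  67.   79. ] pad [554.   81.5  63. ]
```

apply_moves(motion=[[1,[-0.8,-0.03,0.2],0.2],[1,[0,0,0.8],0],[1,[0,0,0.8],0],[1,[0,0,0.8],0],[1,[0,0,0.4],0],[1,[0,0,0],0]])

```text
time_s: 2.7
ee_pos: [517.2, 7.7, 115.8]
ee_rot: [-3.138, -0.007, -0.279]
ft_force: [0.5, -0.6, -0.0]
grip_width: 85.3
```

```bash
python3 snap.py wrist w3
```

```text
[517.2   7.7 115.8] [-3.138 -0.007 -0.279] 2.7
```

View pics/w3.png

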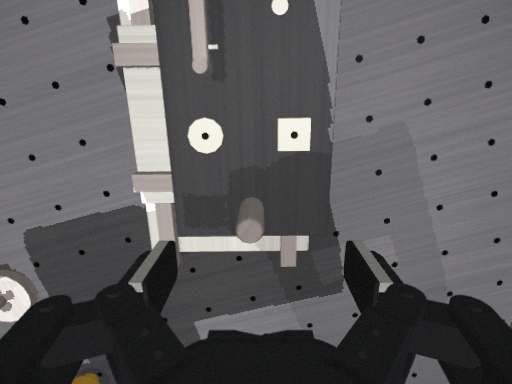

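```bash
python3 - <<'E'
from h import *
import pickle
p,o=pickle.load(open("pics/w3.pkl","rb"))
for n,uv,z in [("knobtop",(251,234),99),("knobbase",(250.5,208),59),("pad",(205,135),63),("dot",(280,5.5),59)]: print(n,to_plane(p,uv,z).round(1))
T=p["pose"];print(T[:3,3].round(1))
E
```

```text
knobtop [516.3  14.   99. ]
knobbase [518.7  15.1  59. ]
pad [578.9  29.1  63. ]
dot [639.5 -39.6  59. ]
[588.7 -13.2 259.2]
```

apply_moves(motion=[[1,[-0.04,-0.13,0.45],0],[1,[0,0,0.45],0],[1,[0,0,0],0]])

```text
time_s: 3.05
ee_pos: [521.2, 12.3, 75.7]
ee_rot: [-3.136, -0.015, -0.282]
ft_force: [0.6, -0.5, 1.4]
grip_width: 85.4
```

apply_moves(motion=[[1,[-0.06,-0.03,0.15],0],[1,[-0.02,0,0],0],[1,[0,0,0],0]])

```text
time_s: 3.35
ee_pos: [519.8, 14.1, 71.7]
ee_rot: [-3.135, -0.019, -0.283]
ft_force: [0.1, 0.8, 0.1]
grip_width: 85.3
```

apply_moves(motion=[[-1,[-0.02,0,0.05],0],[-1,[0,0,0],0],[-1,[0,0,0],0],[-1,[0,0,0],0],[-1,[0,0,0],0],[-1,[0,0,0],0]])

```text
time_s: 3.95
ee_pos: [519.9, 14.4, 71.1]
ee_rot: [-3.135, -0.022, -0.283]
ft_force: [-0.9, 0.1, 0.6]
grip_width: 16.6
```

```bash
python3 snap.py wrist w4 
```

```text
[519.9  14.4  71.1] [-3.135 -0.022 -0.283] 3.95
```

View pics/w4.png

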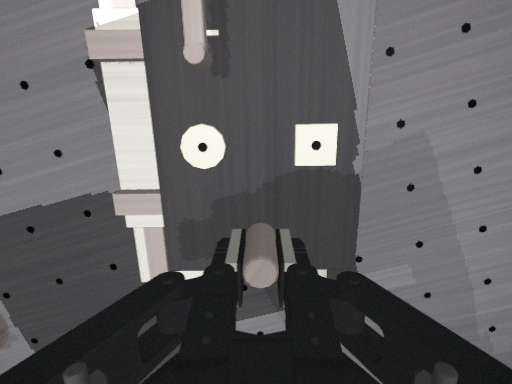

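apply_moves(motion=[[-1,[-0.1,0.015,0],0],[-1,[-0.1,0.015,0],0],[-1,[-0.1,0.015,0],0],[-1,[0,0,0],0],[-1,[0,0,0],0]])

```text
time_s: 4.5
ee_pos: [504.8, 16.8, 71.1]
ee_rot: [-3.134, -0.024, -0.283]
ft_force: [3.5, 1.4, -1.0]
grip_width: 16.7
```

```bash
python3 snap.py wrist w5; python3 snap.py top t5
```

```text
[504.8  16.8  71.1] [-3.134 -0.024 -0.283] 4.5
[504.8  16.8  71.1] [-3.134 -0.024 -0.283] 4.55
```

View pics/w5.png

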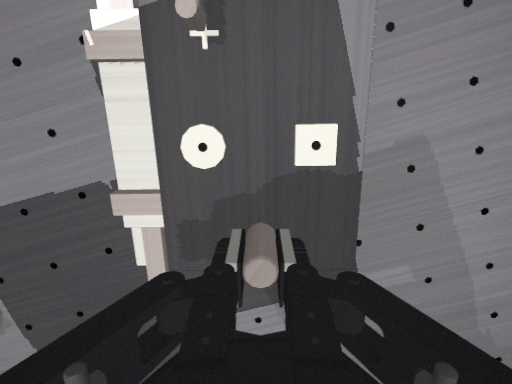

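```bash
python3 - <<'E'
import cv2
a=cv2.imread("pics/w5.png"); cv2.imwrite("pics/w5_p.png",cv2.resize(a[0:110,150:270],None,fx=5,fy=5,interpolation=cv2.INTER_CUBIC))
a=cv2.imread("pics/t5.png"); cv2.imwrite("pics/t5_p.png",cv2.resize(a[110:230,200:320],None,fx=5,fy=5,interpolation=cv2.INTER_CUBIC))
E
```

```text
(no output)
```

View pics/w5_p.png

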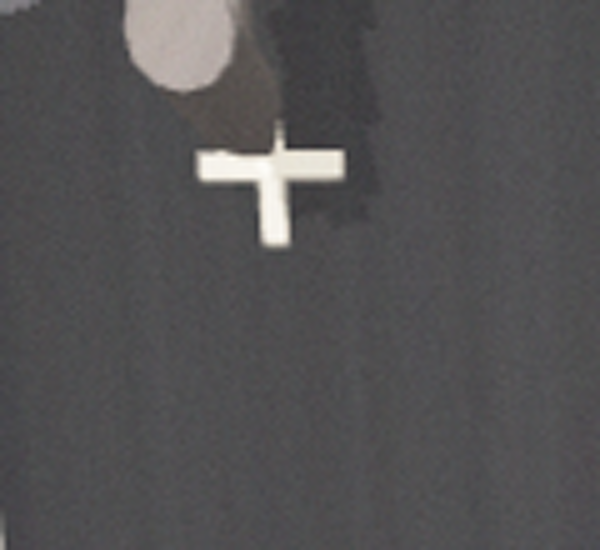

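View pics/t5_p.png

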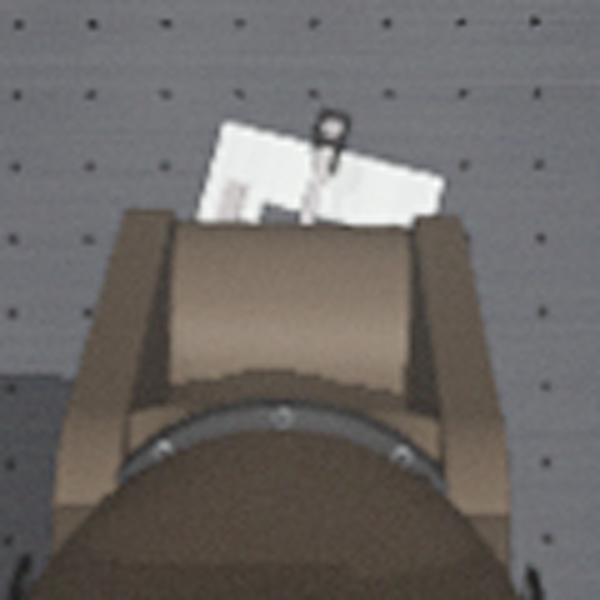

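```bash
python3 - <<'E'
from fit import *
q=np.array([561.8,27.4,-.27,8,-26])
p,o=pickle.load(open("pics/w5.pkl","rb"))
for f,pt in [("s",(51,0,96)),("s",(55,0,66)),("s",(55,0,59)),("c",(47,26,59)),("c",(-8,30,63)),("c",(-62,0,99))]: print(f,pt,proj(p,model(q,f,pt)).round(1))
E
```

```text
s (51, 0, 96) [[187.9  21.2]]
s (55, 0, 66) [[203.2  30.2]]
s (55, 0, 59) [[206.   33.9]]
c (47, 26, 59) [[206.   33.9]]
c (-8, 30, 63) [[203.9 147.4]]
c (-62, 0, 99) [[261.3 274.3]]
```

```bash
python3 - <<'E'
import cv2,numpy as np
a=cv2.imread("pics/w5.png")[0:55,170:225].astype(float)
a=np.clip((a-40)*2.2,0,255).astype(np.uint8)
cv2.imwrite("pics/w5_q.png",cv2.resize(a,None,fx=10,fy=10,interpolation=cv2.INTER_NEAREST))
E
```

```text
(no output)
```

View pics/w5_q.png

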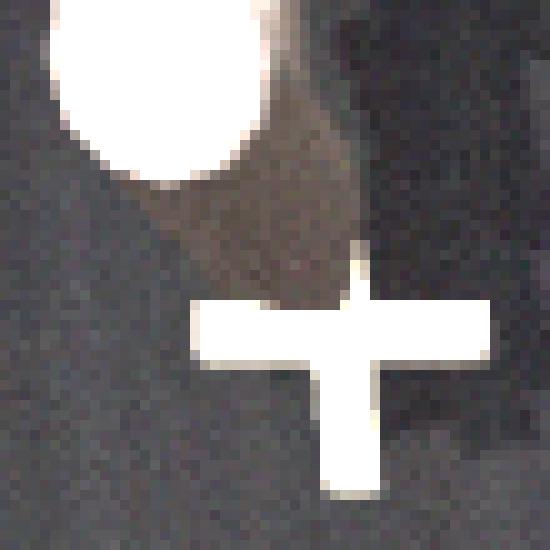

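```bash
python3 snap.py scene s5 215 160 110 90 7;python3 - <<'E'
from fit import *
q=np.array([561.8,27.4,-.27,8,-26])
p,o=pickle.load(open("pics/s5.pkl","rb"))
for f,pt in [("s",(51,0,96)),("s",(55,0,66)),("s",(55,0,59)),("c",(47,26,59)),("c",(-8,30,63)),("c",(69,-20,59)),("s",(150,-75,14)),("s",(145,0,100))]: print(f,pt,((proj(p,model(q,f,pt))-[215,160]+.5)*7-.5).round(0))
E
```

```text
[504.7  16.8  71. ] [-3.134 -0.024 -0.283] 4.6
s (51, 0, 96) [[412. 229.]]
s (55, 0, 66) [[414. 288.]]
s (55, 0, 59) [[414. 300.]]
c (47, 26, 59) [[414. 300.]]
c (-8, 30, 63) [[354. 224.]]
c (69, -20, 59) [[353. 364.]]
s (150, -75, 14) [[386. 570.]]
s (145, 0, 100) [[542. 344.]]
```

View pics/s5_c.png

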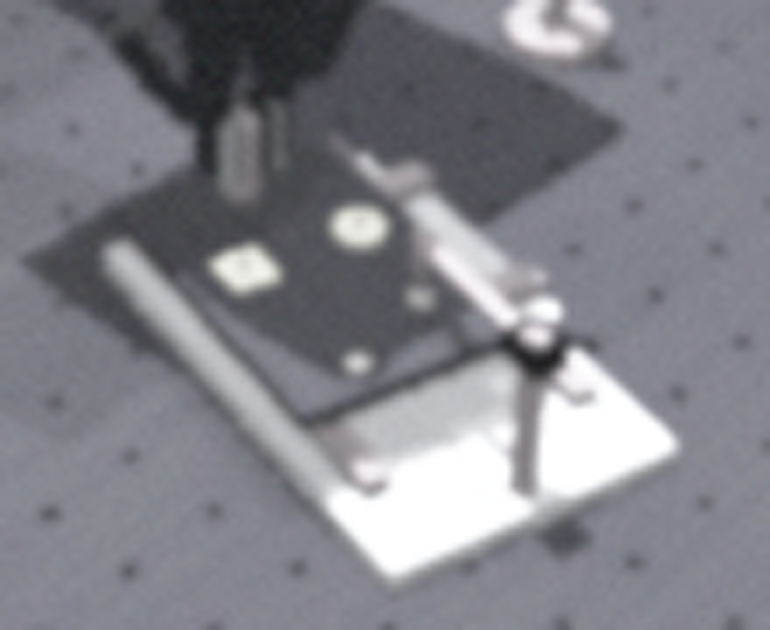

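apply_moves(motion=[[-1,[0,0,0],0],[-1,[0,0,0],0],[-1,[0,0,0],0],[-1,[0,0,0],0],[-1,[0,0,0],0],[-1,[0,0,0],0],[-1,[0,0,0],0],[-1,[0,0,0],0],[-1,[0,0,0],0],[-1,[0,0,0],0],[-1,[0,0,0],0],[-1,[0,0,0],0]])

```text
time_s: 5.85
ee_pos: [504.7, 16.8, 71.0]
ee_rot: [-3.134, -0.023, -0.283]
ft_force: [0.2, 0.8, 4.4]
grip_width: 16.6
```

apply_moves(motion=[[-1,[-0.075,-0.152,0],0],[-1,[-0.075,-0.152,0],0],[-1,[-0.075,-0.152,0],0],[-1,[-0.075,-0.152,0],0],[-1,[-0.075,-0.152,0],0],[-1,[-0.075,-0.152,0],0],[-1,[0,0,0],0],[-1,[0,0,0],0]])

```text
time_s: 6.65
ee_pos: [495.6, 71.6, 71.0]
ee_rot: [-3.134, -0.025, -0.281]
ft_force: [2.7, -3.3, 4.0]
grip_width: 17.3
```

apply_moves(motion=[[-1,[0.03,0.09,0],0],[-1,[0,0,0],0],[-1,[0,0,0],0]])

```text
time_s: 6.95
ee_pos: [495.2, 66.6, 71.0]
ee_rot: [-3.134, -0.024, -0.282]
ft_force: [0.1, 2.1, 4.5]
grip_width: 16.8
```

```bash
python3 snap.py wrist w6;python3 snap.py scene s6 215 160 110 90 7;python3 - <<'E'
from fit import *
q=np.array([561.8,27.4,-.27,-14,20])
p,o=pickle.load(open("pics/s6.pkl","rb"))
for f,pt in [("s",(51,0,96)),("s",(55,0,66)),("s",(55,0,59)),("c",(47,26,59)),("c",(-8,30,63)),("c",(69,-20,59)),("s",(150,-75,14)),("s",(145,0,100))]: print(f,pt,((proj(p,model(q,f,pt))-[215,160]+.5)*7-.5).round(0))
p,o=pickle.load(open("pics/w6.pkl","rb"))
for f,pt in [("s",(51,0,96)),("s",(55,0,66)),("s",(55,0,59)),("c",(-8,30,63)),("c",(-62,0,99))]: print(f,pt,proj(p,model(q,f,pt)).round(1))
E
```

```text
[495.2  66.6  71. ] [-3.134 -0.024 -0.282] 6.95
[495.2  66.6  71. ] [-3.134 -0.024 -0.282] 7.0
s (51, 0, 96) [[412. 229.]]
s (55, 0, 66) [[414. 288.]]
s (55, 0, 59) [[414. 300.]]
c (47, 26, 59) [[471. 241.]]
c (-8, 30, 63) [[411. 169.]]
c (69, -20, 59) [[414. 300.]]
s (150, -75, 14) [[386. 570.]]
s (145, 0, 100) [[542. 344.]]
s (51, 0, 96) [[313.4 -54.4]]
s (55, 0, 66) [[302.2 -28.4]]
s (55, 0, 59) [[300.2 -21.6]]
c (-8, 30, 63) [[202.9 146.5]]
c (-62, 0, 99) [[260.  273.5]]
```

View pics/s6_c.png

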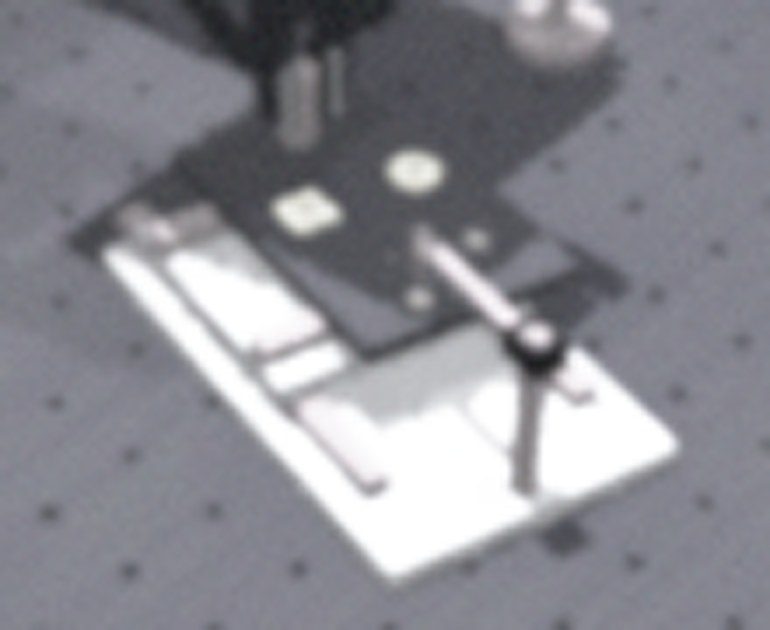

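View pics/w6.png

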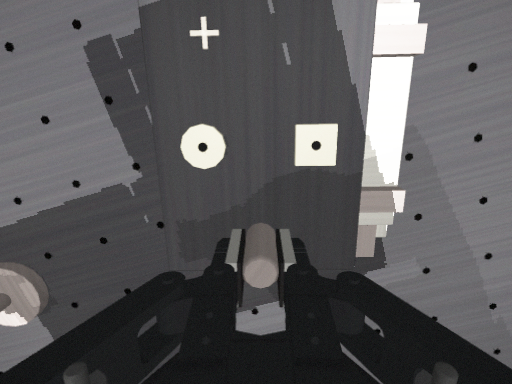

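apply_moves(motion=[[1,[0,0,0],0],[1,[0,0,0],0],[1,[0,0,0],0],[1,[0,0,0],0],[1,[0,0,0],0],[1,[0,0,-0.3],0],[1,[0,0,-0.6],0],[1,[0,0,-0.8],0],[1,[0,0,-0.8],0],[1,[0,0,-0.8],0],[1,[0.4,0,-0.5],0],[1,[0.4,0,0],0]])

```text
time_s: 8.25
ee_pos: [525.4, 55.1, 267.6]
ee_rot: [-3.137, -0.017, -0.281]
ft_force: [0.6, 0.3, -1.5]
grip_width: 85.2
```

```bash
python3 snap.py wrist w7 150 0 200 150 4
```

```text
[525.4  55.1 267.6] [-3.137 -0.017 -0.281] 8.25
```

View pics/w7.png

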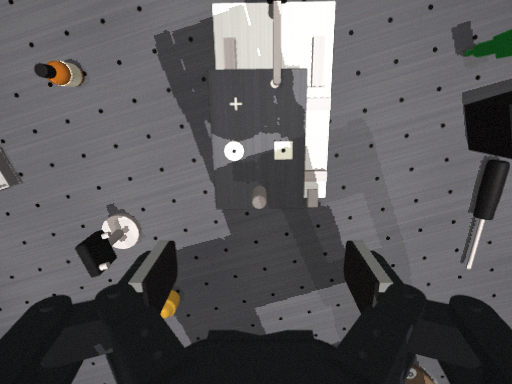

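View pics/w7_c.png

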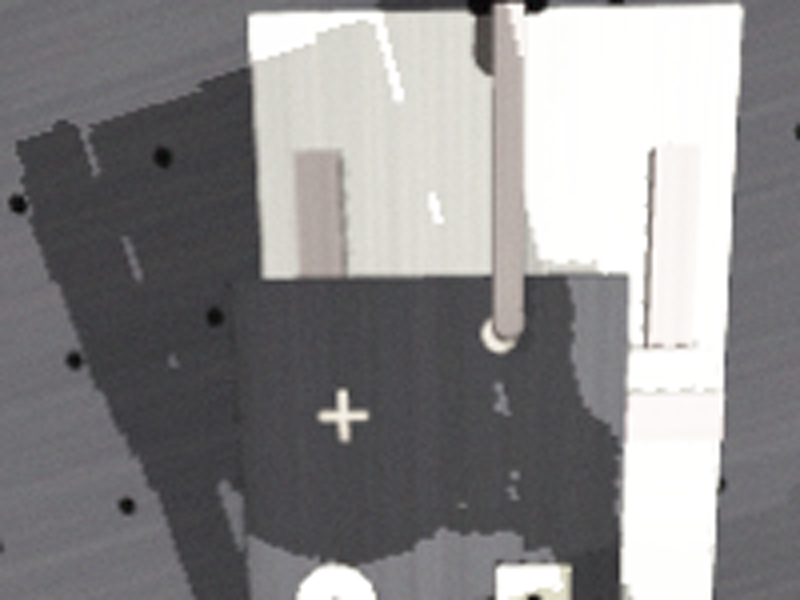

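```bash
python3 - <<'E'
from fit import *
p,o=pickle.load(open("pics/w7.pkl","rb"))
c=lambda u,v:((u+.5)/4-.5+150,(v+.5)/4-.5)
L=[("s",(150,75,14),(248,14)),("s",(150,-75,14),(743,5)),("s",(51,0,96),(510,341)),
("c",(85,-57.5,59),(629,275)),("c",(69,-20,59),(499,336)),("c",(-8,30,63),(335,603)),("c",(47,26,59),(343,416))]
L=[(p,a,b,c(*d)) for a,b,d in L]
q,r=fit(L,[562,30,-.278,-14,20]); print(q.round(3)); print(r.round(2))
for n,f,pt in [("tip","s",(55,0,66)),("knob","c",(-62,0,79)),("pad","c",(-8,30,63)),("cross","c",(47,26,59)),("dot","c",(69,-20,59))]: print(n,model(q,f,pt).round(1))
print("pad direct",to_plane(p,c(335,603),63))
E
```

```text
[ 5.61333e+02  2.71430e+01 -2.68000e-01 -1.39570e+01  2.10130e+01]
[[-0.07 -0.03]
 [ 0.55  0.01]
 [-0.38  0.05]
 [ 0.41 -0.52]
 [-0.12 -0.24]
 [-0.06  0.68]
 [-0.22  0.25]]
tip [614.4  12.6  66. ]
knob [493.7  67.5  79. ]
pad [553.7  82.1  63. ]
cross [605.6  63.7  59. ]
dot [614.7  13.5  59. ]
pad direct [554.43728444  81.82308322  63.        ]
```

apply_moves(motion=[[1,[0,0.8,0],-1],[1,[0,0.8,0],-1],[1,[-0.07,0.8,0],0],[1,[-0.07,0.8,0],0],[1,[-0.07,0.8,0],0],[1,[-0.07,0.8,0],0],[1,[-0.07,0.8,0.1],0],[1,[0,0.4,0.2],0],[1,[0,0,0],0],[1,[0,0,0],0]])

```text
time_s: 9.3
ee_pos: [493.6, -248.5, 248.2]
ee_rot: [-3.141, -0.016, 0.008]
ft_force: [0.1, -0.2, 0.4]
grip_width: 85.5
```

```bash
python3 snap.py wrist w8 200 100 150 150 4
```

```text
[ 493.6 -248.5  248.2] [-3.141 -0.016  0.008] 9.3
```

View pics/w8.png

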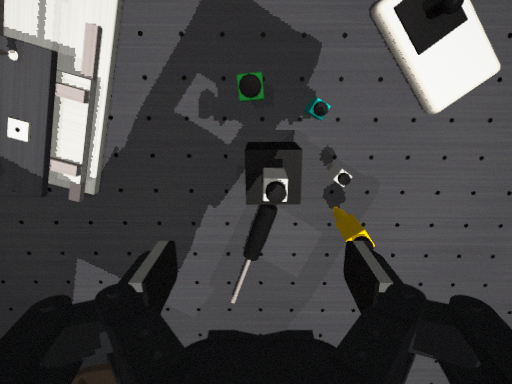

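View pics/w8_c.png

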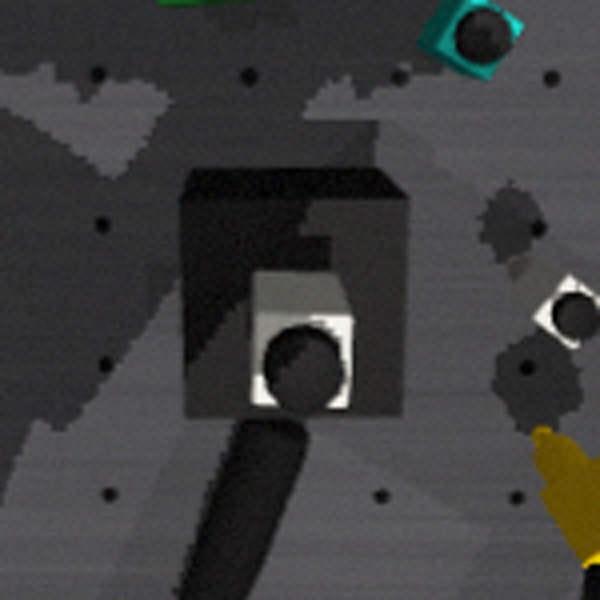

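```bash
python3 - <<'E'
from h import *
import pickle
p,o=pickle.load(open("pics/w8.pkl","rb"))
c=lambda u,v:((u+.5)/4-.5+200,(v+.5)/4-.5+100)
P=[to_plane(p,c(*q),124)[:2] for q in [(251,310),(354,316),(351,409),(251,405)]]
print(np.round(P,1),np.mean(P,0))
for i in range(4): d=P[(i+1)%4]-P[i]; print(np.linalg.norm(d).round(1),np.degrees(np.arctan2(d[1],d[0])).round(1))
print("cap",to_plane(p,c(304,366),136))
P=[to_plane(p,c(*q),74)[:2] for q in [(180,198),(409,198),(403,415),(185,415)]]
print(np.round(P,1),np.mean(P,0))
E
```

```text
[[ 500.5 -250.2]
 [ 499.2 -275. ]
 [ 475.6 -275.1]
 [ 476.4 -250.4]] [ 487.94497401 -262.70481933]
24.9 -93.0
23.6 -179.8
24.7 88.0
24.1 0.5
cap [ 490.15840195 -262.59022155  136.        ]
[[ 520.  -230.6]
 [ 520.5 -294.2]
 [ 456.8 -295.5]
 [ 456.3 -231.6]] [ 488.41201011 -262.98243538]
```

apply_moves(motion=[[0.2,[-0.1,0.28,0],0],[0.2,[0,0,0.3],0],[0.2,[0,0,0.6],0],[0.2,[0,0,0.6],0],[0.2,[0,0,0],0],[0.2,[0,0,0],0]])

```text
time_s: 9.95
ee_pos: [491.4, -260.9, 174.5]
ee_rot: [3.14, -0.02, 0.016]
ft_force: [-0.7, -0.8, 0.5]
grip_width: 51.2
```

```bash
python3 snap.py wrist w9;python3 - <<'E'
from h import *
import pickle
p,o=pickle.load(open("pics/w8.pkl","rb"))
print([to_plane(p,(343.7,178),z).round() for z in (0,60,100)])
E
```

```text
[ 491.4 -260.9  174.5] [ 3.14  -0.02   0.016] 9.95
[array([ 469., -366.,    0.]), array([ 484., -348.,   60.]), array([ 494., -336.,  100.])]
```

View pics/w9.png

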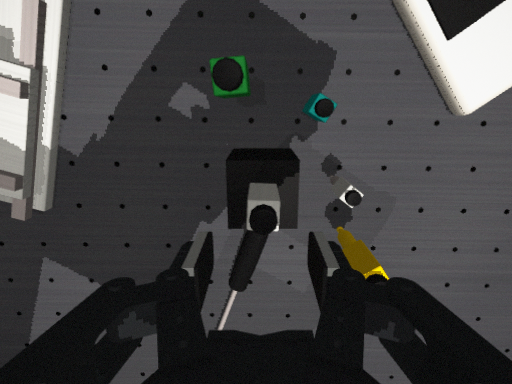

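```bash
python3 - <<'E'
from h import *
import pickle
for f,uv in (("w9",(341,230)),("w8",(335,208)),("w1",(310,215))):
    p,o=pickle.load(open(f"pics/{f}.pkl","rb")); print(f,to_plane(p,uv,3).round())
p,o=pickle.load(open("pics/w1.pkl","rb"));print([to_plane(p,(323,250),z).round() for z in (80,100,120,140)])
p,o=pickle.load(open("pics/w8.pkl","rb"));print([to_plane(p,(360,245),z).round() for z in (80,100,120,140)])
E
```

```text
w9 [ 424. -358.    3.]
w8 [ 426. -356.    3.]
w1 [ 423. -360.    3.]
[array([ 407., -372.,   80.]), array([ 416., -364.,  100.]), array([ 425., -356.,  120.]), array([ 435., -348.,  140.])]
[array([ 407., -368.,   80.]), array([ 417., -361.,  100.]), array([ 427., -353.,  120.]), array([ 438., -345.,  140.])]
```

apply_moves(motion=[[0.2,[-0.06,0.04,0.3],0],[0.2,[0,0,0.6],0],[0.2,[0,0,0.3],0],[0.2,[0,0,0],0],[0.2,[0,0,0],0]])

```text
time_s: 10.5
ee_pos: [494.1, -265.2, 121.4]
ee_rot: [3.134, -0.03, 0.018]
ft_force: [0.4, -0.5, 0.4]
grip_width: 51.1
```

```bash
python3 snap.py wrist w10
```

```text
[ 494.1 -265.2  121.4] [ 3.134 -0.03   0.018] 10.5
```

View pics/w10.png

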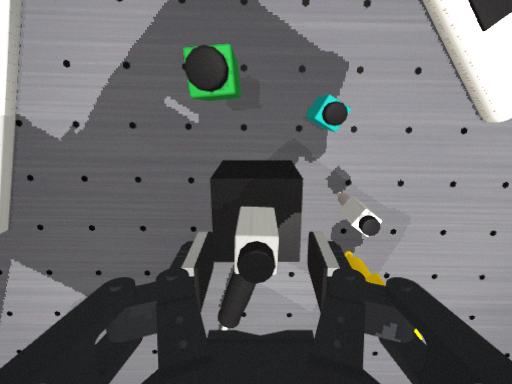

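apply_moves(motion=[[0.2,[-0.12,-0.05,0.1],0],[0.2,[-0.04,0,0.3],0],[0.2,[-0.02,0,0.2],0],[0.2,[0,0,0],0],[0.2,[0,0,0],0]])

```text
time_s: 11.05
ee_pos: [486.9, -263.8, 94.0]
ee_rot: [3.131, -0.035, 0.018]
ft_force: [0.4, 0.2, -0.3]
grip_width: 51.3
```

apply_moves(motion=[[0.2,[0.02,-0.02,0.2],0],[0.2,[0,0,0],0],[0.2,[0,0,0],0]])

```text
time_s: 11.35
ee_pos: [488.9, -263.1, 84.1]
ee_rot: [3.13, -0.036, 0.018]
ft_force: [0.7, -0.2, 0.7]
grip_width: 51.0
```

```bash
python3 snap.py wrist w11
```

```text
[ 488.9 -263.1   84.1] [ 3.13  -0.036  0.018] 11.35
```

View pics/w11.png

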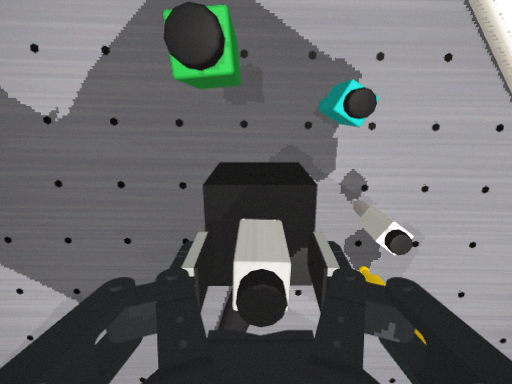

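apply_moves(motion=[[-1,[0,0,0],0],[-1,[0,0,0],0],[-1,[0,0,0],0],[-1,[0,0,0],0],[-1,[0,0,0],0],[-1,[0,0,0],0]], newtons=50)

```text
time_s: 12.0
ee_pos: [488.8, -263.0, 84.4]
ee_rot: [3.13, -0.036, 0.018]
ft_force: [-0.5, 0.4, -0.3]
grip_width: 23.7
```

apply_moves(motion=[[-1,[0.008,0.003,-0.2],0],[-1,[0.008,0.003,-0.2],0],[-1,[0.008,0.003,-0.2],0],[-1,[0,0,0],0]])

```text
time_s: 12.4
ee_pos: [489.1, -263.2, 117.4]
ee_rot: [3.13, -0.036, 0.018]
ft_force: [-0.2, -0.1, -1.8]
grip_width: 23.6
```

apply_moves(motion=[[-1,[0.012,0.004,-0.3],0],[-1,[0.016,0.005,-0.4],0],[-1,[0.016,0.005,-0.4],0],[-1,[0.016,0.005,-0.4],0],[-1,[0.016,0.005,-0.4],0],[-1,[0,0,0],0],[-1,[0,0,0],0]])

```text
time_s: 13.1
ee_pos: [489.0, -263.0, 217.3]
ee_rot: [3.129, -0.037, 0.018]
ft_force: [0.1, 0.4, -2.9]
grip_width: 23.4
```

```bash
python3 snap.py wrist w12; python3 snap.py scene s12
```

```text
[ 489.  -263.   217.3] [ 3.129 -0.037  0.018] 13.1
[ 489.1 -263.1  217.2] [ 3.129 -0.037  0.018] 13.15
```

View pics/w12.png

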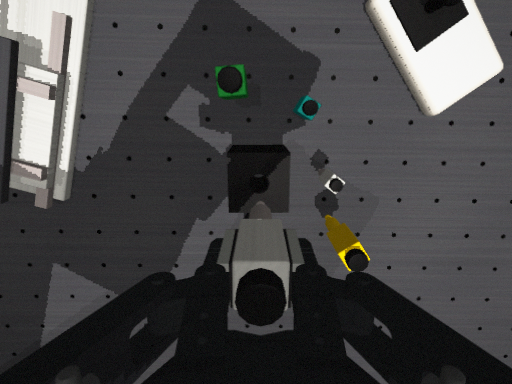

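View pics/s12.png

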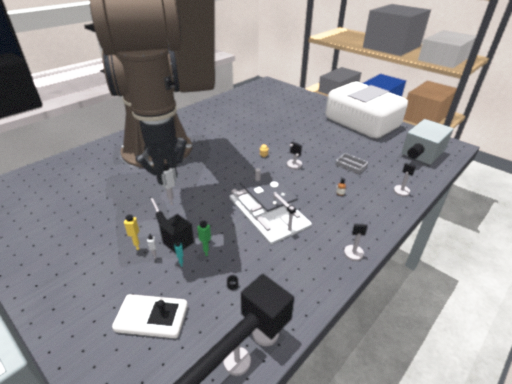

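apply_moves(motion=[[-1,[0.1,-0.4,0],0],[-1,[0.14,-0.7,0],0],[-1,[0.14,-0.7,0],0],[-1,[0.14,-0.7,0],0],[-1,[0.14,-0.7,0],0],[-1,[0.14,-0.7,0],0],[-1,[0.14,-0.7,0],0],[-1,[0.14,-0.7,0],0],[-1,[0.14,-0.7,0],0],[-1,[0.1,-0.4,0],0],[-1,[0,0,0],0],[-1,[0,0,0],0]])

```text
time_s: 14.4
ee_pos: [545.6, 70.7, 202.2]
ee_rot: [3.132, -0.019, 0.016]
ft_force: [-0.6, 0.4, -1.2]
grip_width: 23.2
```

apply_moves(motion=[[-1,[0.2,-0.22,0.2],0],[-1,[0,0,0.3],0],[-1,[0,0,0.3],0],[-1,[0,0,0],0],[-1,[0,0,0],0]])

```text
time_s: 14.9
ee_pos: [557.2, 79.8, 158.1]
ee_rot: [3.132, -0.017, 0.012]
ft_force: [0.1, 0.5, -1.4]
grip_width: 23.6
```

```bash
python3 snap.py wrist w13 160 120 200 150 4; python3 snap.py scene s13 190 130 110 90 7;python3 snap.py top t13
```

```text
[557.2  79.8 158.1] [ 3.132 -0.017  0.012] 14.9
[557.2  79.7 158.2] [ 3.132 -0.017  0.012] 14.95
[557.3  79.8 158.6] [ 3.132 -0.018  0.012] 15.0
```

View pics/w13.png

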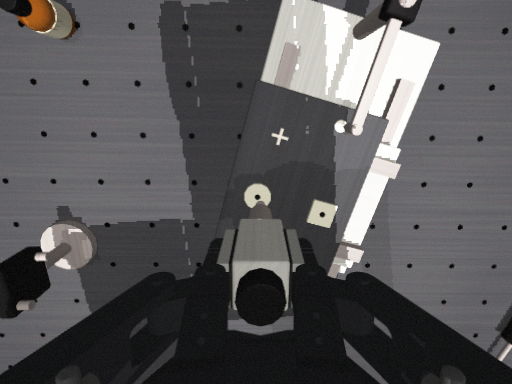

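View pics/s13_c.png

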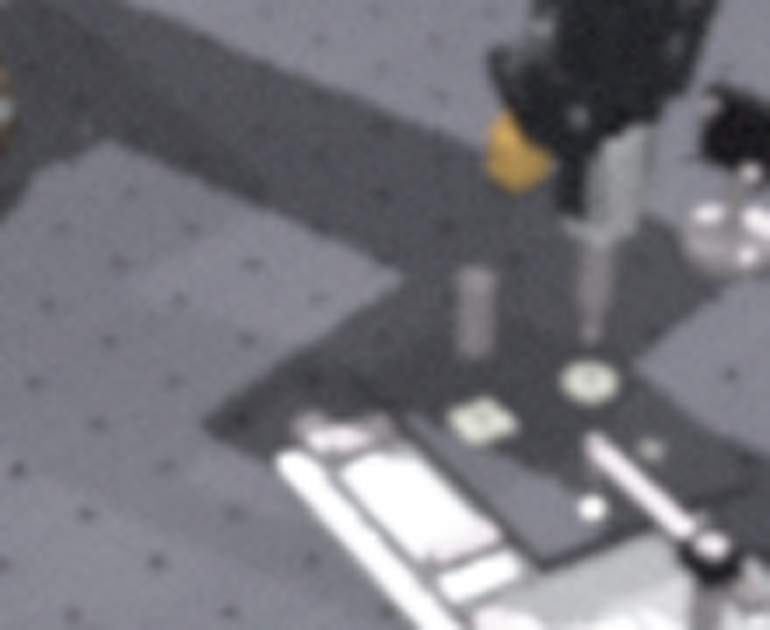

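```bash
python3 - <<'E'
from h import *
import pickle
p,o=pickle.load(open("pics/w13.pkl","rb"))
print("pad w13",to_plane(p,(257,196.5),63).round(1))
p,o=pickle.load(open("pics/s13.pkl","rb"))
c=lambda u,v:((u+.5)/7-.5+190,(v+.5)/7-.5+130)
print("pad s",to_plane(p,c(590,380),63).round(1))
for z in (84,86,88): print("tip s",z,to_plane(p,c(592,345),z).round(1))
E
python3 - <<'E'
import cv2
a=cv2.imread("pics/w13.png"); cv2.imwrite("pics/w13_p.png",cv2.resize(a[170:240,220:300],None,fx=8,fy=8,interpolation=cv2.INTER_CUBIC))
E
```

```text
pad w13 [554.   81.7  63. ]
pad s [555.7  81.9  63. ]
tip s 84 [556.6  81.   84. ]
tip s 86 [558.3  78.8  86. ]
tip s 88 [560.1  76.6  88. ]
```

View pics/w13_p.png

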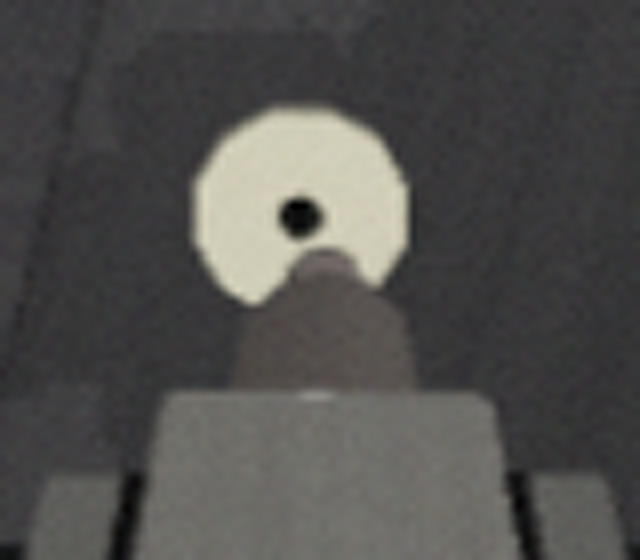

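```bash
python3 - <<'E'
from h import *
import pickle
p,o=pickle.load(open("pics/w13.pkl","rb"))
for r in (204.5,205.5,206.5):print(to_plane(p,(260.2,r),90).round(1))
print(proj(p,[[555.6,80,90],[557.2,79.8,90]]))
print("pad w13",to_plane(p,(257.1,196.8),63).round(1))
E
```

```text
[556.1  79.2  90. ]
[555.2  79.2  90. ]
[554.4  79.2  90. ]
[[259.21640583 205.04190468]
 [259.49312564 203.10973422]]
pad w13 [553.7  81.6  63. ]
```

apply_moves(motion=[[-1,[-0.05,-0.05,0.08],0],[-1,[0,0,0.15],0],[-1,[0,0,0],0],[-1,[0,0,0],0]])

```text
time_s: 15.45
ee_pos: [555.6, 82.5, 147.7]
ee_rot: [3.132, -0.021, 0.012]
ft_force: [0.2, -0.0, -2.3]
grip_width: 23.5
```

```bash
python3 snap.py wrist w14;python3 snap.py scene s14 190 130 110 90 7
python3 - <<'E'
import cv2
a=cv2.imread("pics/w14.png"); cv2.imwrite("pics/w14_p.png",cv2.resize(a[170:240,220:300],None,fx=8,fy=8,interpolation=cv2.INTER_CUBIC))
E
```

```text
[555.6  82.5 147.7] [ 3.132 -0.021  0.012] 15.45
[555.6  82.5 147.7] [ 3.132 -0.021  0.012] 15.5
```

View pics/w14_p.png

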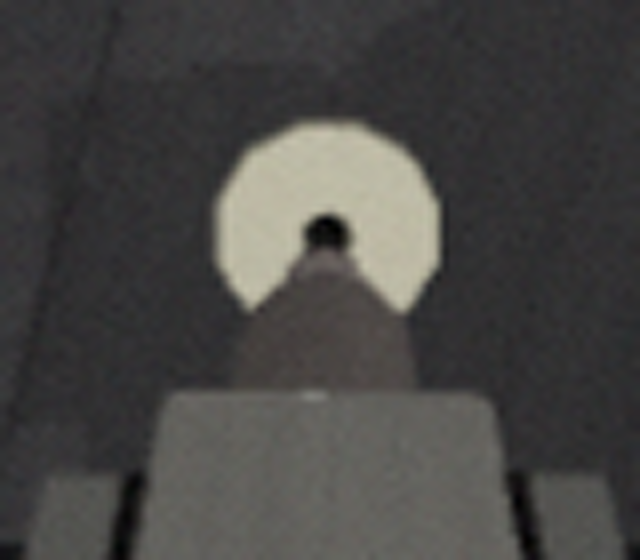

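View pics/s14_c.png

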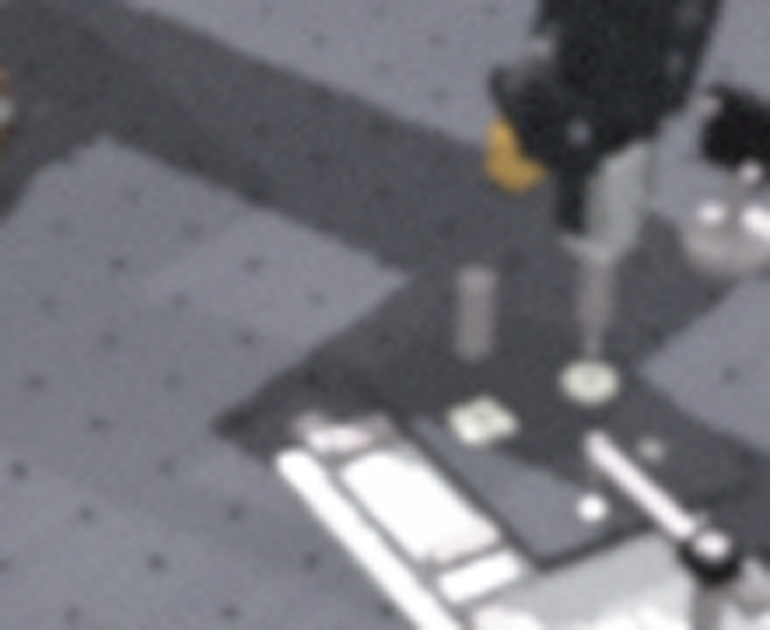

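apply_moves(motion=[[-1,[-0.01,0,0.12],0],[-1,[-0.01,0,0.1],0],[-1,[0,0,0],0],[-1,[0,0,0],0]])

```text
time_s: 15.95
ee_pos: [554.9, 82.3, 135.8]
ee_rot: [3.132, -0.021, 0.012]
ft_force: [1.1, 0.2, -1.3]
grip_width: 23.6
```

apply_moves(motion=[[-1,[0,0,0.06],0],[-1,[0,0,0],0],[-1,[0,0,0],0]])

```text
time_s: 16.25
ee_pos: [555.0, 82.3, 132.7]
ee_rot: [3.132, -0.021, 0.012]
ft_force: [-0.6, -0.4, 0.4]
grip_width: 23.4
```

```bash
python3 snap.py wrist w15;python3 snap.py scene s15 190 130 110 90 7
python3 - <<'E'
import cv2
a=cv2.imread("pics/w15.png"); cv2.imwrite("pics/w15_p.png",cv2.resize(a[170:240,220:300],None,fx=8,fy=8,interpolation=cv2.INTER_CUBIC))
from cell import arm
import numpy as np
f=[]
for i in range(12):
    f.append(arm.observe()["ft_force"]); 
print(np.mean(f,0),np.std(f,0))
E
```

```text
[555.   82.3 132.7] [ 3.132 -0.021  0.012] 16.25
[555.   82.3 132.7] [ 3.132 -0.021  0.012] 16.3
[-0.72085322  0.2298778  -0.49471336] [1.11022302e-16 8.32667268e-17 1.11022302e-16]
```

View pics/w15_p.png

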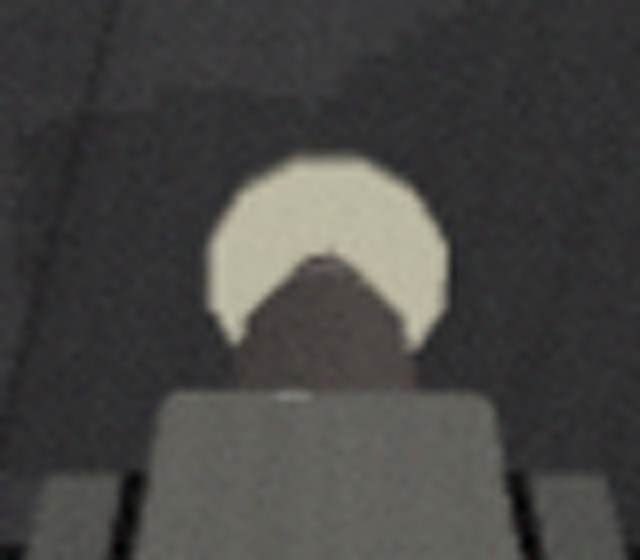

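View pics/s15_c.png

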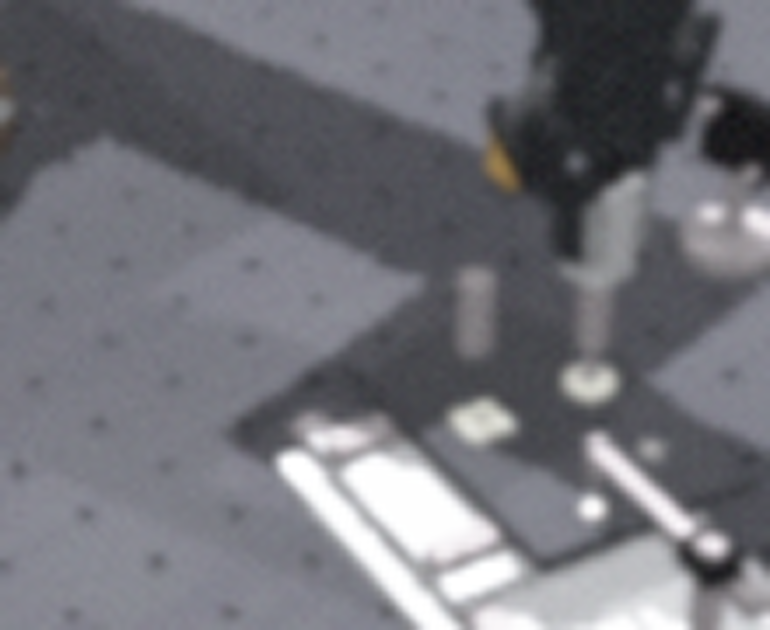

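apply_moves(motion=[[-1,[0,0,0.04],0],[-1,[0,0,0.04],0],[-1,[0,0,0],0],[-1,[0,0,0],0]])

```text
time_s: 16.75
ee_pos: [555.1, 82.3, 128.6]
ee_rot: [3.132, -0.021, 0.012]
ft_force: [-0.3, 0.6, 1.5]
grip_width: 23.8
```

```bash
python3 - <<'E'
from cell import arm
import numpy as np
f=[];z=[]
for i in range(20):
    im=arm.read_camera("top"); o=arm.observe(); f.append(o["ft_force"]); z.append(o["ee_pos"])
print(np.mean(f,0),np.std(f,0),np.mean(z,0),o["time_s"])
E
python3 snap.py wrist w16
```

```text
[-0.74588054 -0.00149809  1.05713864] [0.47765095 0.42897724 0.46268754] [555.10705162  82.29512937 128.66312533] 17.75
[555.1  82.3 128.6] [ 3.132 -0.021  0.012] 17.75
```

```bash
python3 snap.py scene s16 190 130 110 90 7
python3 - <<'E'
import cv2
a=cv2.imread("pics/w16.png"); cv2.imwrite("pics/w16_p.png",cv2.resize(a[90:240,200:360],None,fx=4,fy=4,interpolation=cv2.INTER_CUBIC))
E
```

```text
[555.1  82.3 128.7] [ 3.132 -0.021  0.012] 17.8
```

View pics/s16_c.png

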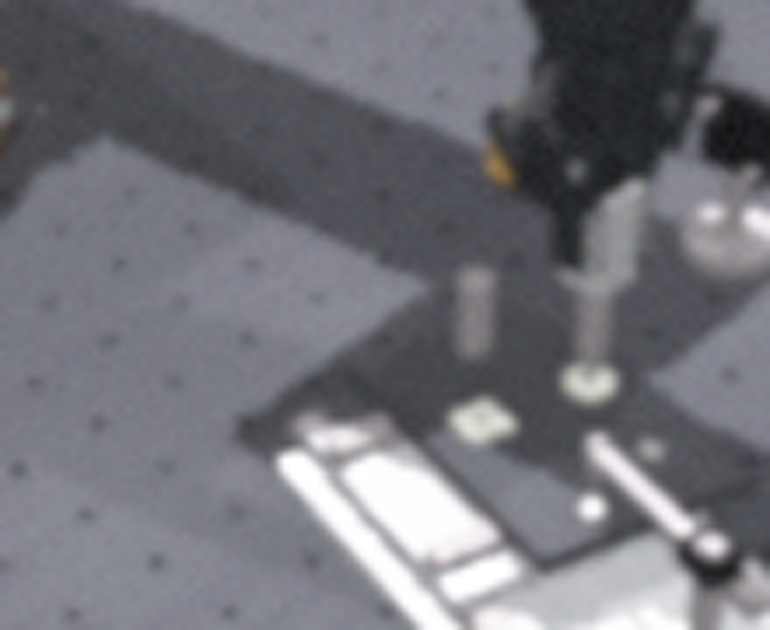

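View pics/w16_p.png

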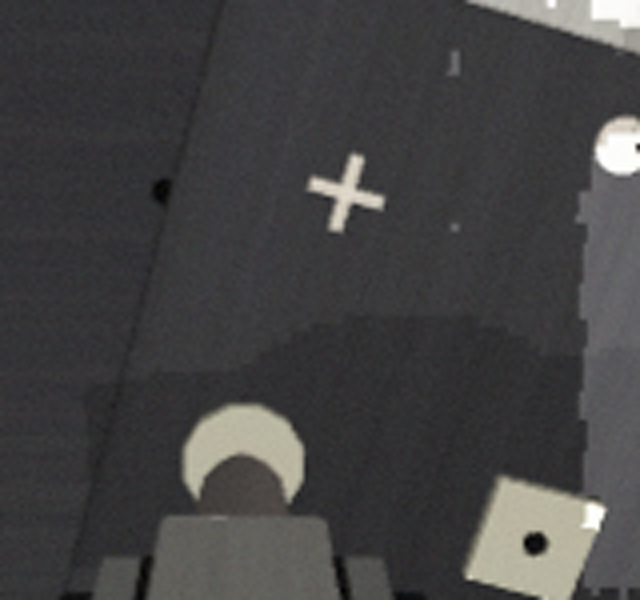

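```bash
python3 -c "
from cell import arm
print(arm.close_job())"
```

```text
the job is handed in; nothing more can be done
None
```

I did the job in the order asked and handed it in at about 17.8 s, with the probe still held on the pad. It gives no verdict, so these are my own measurements:

- **Cross:** I slid the carrier by its knob and paused there for about 1.3 s. The scene camera showed the cross directly under the needle. In the closer wrist picture, the different cues disagreed by up to about 1 mm.
- **Dot:** The move from the cross first overshot by about 5 mm. I corrected that before letting go of the knob. A fit after letting go put the dot within about 1 mm of the pointer. Its pixel position had not changed in the last picture.
- **Probe:** I lifted it straight out of the stand and put its tip on the round pad, about 1 mm or less from the middle. The tool tilted about 0.9° between picking the probe up and the final pose, so the probe may lean by roughly that much.
- **Press:** By height, the tip is about 7 mm in, which is half-way. The force sensor, averaged over 20 readings, gave about +1.06 N. Adding back the probe's weight makes that about 2.3 to 2.8 N.
- **Other things:** I saw nothing else moved, and no force reading came near the limits.

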